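Run a sample vial on a press-to-run vortex mixer

ROBOT

A 6-joint arm with a two-finger parallel gripper is mounted at the origin on a cart in front of the work surface, level with it; the furniture and walls round the work are solid. World frame = base frame: x ahead of the robot, y to its left, z up, the work surface at z = 0. Lengths are in m, angles in rad, forces in N, time in s.
With the tool pointing down it reaches from about 0.325 to 0.775 m from the base axis. Payload 5.5 kg.
Tool frame: the origin (TCP) lies on the centre line of the jaws, within the pads' length; the fingertips stand 8 mm ahead of it and the grasp point (between the pads) lies 11 mm behind it; z points along the fingers, y is the line along which they close (so a half turn about z gives the same grasp; the last joint's range is limited). The gripper opens to 88 mm and grips with 3 to 60 N. Pads are 20 mm wide; open, the fingers measure 115 mm over their backs; the gripper's body (75 mm by 178 mm) begins 61 mm behind the grasp point.
Start: joints at [-1.357, 0.091, 1.231, -0, 1.82, -0.057], TCP at [0.161, -0.578, 0.231] pointing down, gripper open.
Joint ranges: [-2.87, 2.87], [-0.86, 2.18], [0.17, 2.46], [-1.51, 4.65], [0.06, 2.69], [-2.65, 2.65]. Speed limits (rad/s): [2.57, 2.57, 3.01, 3.14, 3.14, 3.14].

INTERFACE

Orientations are given as a rotation vector (axis times angle).
In Python, from cell import ctrl gives the robot as it stands. The module is installed in compiled form; this text tells all that it offers.
- The arm moves only by the tool move_arm, never from a script. Its argument "rows" is a list of rows, each an object with "jaw": the closure, from 0 (fully open) to 1 (shut); "travel": the shift along the world's x, y, z in cm, a list of three; "rot": the turn, a rotation vector about the world's x, y, z in units of 10 degrees (1.0 is 10 degrees), a list of three. A call has 1 to 20 rows; each row shifts and turns the commanded pose from where the row before left it; what a row does not reach is not made up. A row lasts 1/8 s, in which the tool goes at most 62.5 mm and 10.7 degrees, less where a joint would pass 70% of its speed; a pose out of reach is approached as far as the arm can. A call is refused whole if a number of a shift passes 6.25 or a number of a turn 1, either way. A call with a gripper value outside its range is refused whole. The fingers move at their own pace and stop on an object; "grip_force" is the grip in N (left out, the last holds). Time passes only in rows, so rows that do not move let the fingers close. It gives the time, the measured TCP pose, the force, the opening and the grip force at its end, in the units of the state.
- ctrl.observe(): the state, without advancing time (a new reading comes with each control period).
- ctrl.snapshot(name): name is "scene" or "top" or "wrist"; returns a dict with "pixels" (400x640x3 uint8, blue, green, red), "K" (3x3 intrinsics, pixels), "R" (3x3) and "t" (3): a world point X has camera coordinates R X + t; the wrist camera has in their place "hand_eye" (4x4, takes a point from camera to tool coordinates, whose origin is the TCP and whose axes are the flange's). Camera axes: x right, y down, z forward; pixel columns grow to the right and rows downward; lengths in m; the calibration is good to about 2 mm. A picture is of the moment at which its call begins: read the wrist's pose just before it. There is no depth.
- ctrl.hand_in(): hands the job in; it is judged then, once.
The state is a dict: "time": time; "joint_pos": joint angles; "joint_velocities": joint speeds; "joint_torque": joint torques, N m; "eef_pos": TCP position; "orientation": TCP orientation; "wrist_force": force on the tool from outside, world axes, zero at the start; "moment": the same for the moment, N m; "width": opening from 0.0 (shut) to 1.0 (fully open); "grip_force": force on a finger pad.
Only numpy, scipy, OpenCV 4.12 (cv2) and the standard library are available. Lean on these libraries where they do the work, as an engineer would, in place of code of your own. Each camera call takes 0.05 s, during which the arm holds its last target. There are 200 camera calls.

TASK

Take the large vial with the white cap and grey contents out of the divided tray, stand it in the black rubber cup on top of the vortex mixer and press it straight down until the sprung cup is fully down on its stop, firmly but without forcing the glass. The mixer runs only while the cup is held down, so finish with the vial still in the gripper and the cup still held on its stop; leave the other vials standing in their cells.

Things in the scene. Friction and masses are not known exactly. Their poses are not given: they have to be found in the camera images.
- vial_grey: the vial to be mixed: upright glass vial, diameter 30 mm, height 76 mm over its ribbed white cap (about the top 20 mm), grey contents; the only 30 mm vial. 40 to 85 g. Origin: centre of its underside, z up along the vial. Grip it anywhere above the tray walls
- vial_white: other vial, white cap and white contents, diameter 27 mm, height 73 mm, origin at the centre of its underside; stays in its cell
- vial_tan: other vial, black cap and pale yellow contents, diameter 22 mm, height 59 mm, origin at the centre of its underside; stays in its cell
- vial_pink: other vial, black cap and pinkish contents, diameter 22 mm, height 59 mm, origin at the centre of its underside; stays in its cell
- vial_tray: fixed white plastic tray 135 x 219 x 25 mm, divided into 3 cells along its x by 5 along its y (pitch 44 x 43.2 mm, walls 3 mm thick, 25 mm high, floor 3 mm thick). Origin: centre of its underside. The four vials stand in the cells centred at (-44, -86.4), (-44, 43.2), (44, -43.2) and (44, 86.4) mm of its x and y, in any arrangement; no two vials in neighbouring cells (centres at least 85 mm apart)
- mixer: fixed small vortex mixer, white cast body 128 x 114 mm, its fixed deck collar 77 mm high, speed dial on its -x face, black power brick behind its +x face. Origin: centre of its underside; the cup stands on its vertical axis
- cup_seat (a point): middle of the recess floor of the mixer's round black rubber cup, where the vial's foot rests; 97 mm above the worktop with the cup up, and it sinks with the cup. The recess is round, at least 35 mm wide and 12 mm deep with a plain upright wall; the cup is 52 mm across outside
- cup (a joint): downward travel of the sprung cup in m: 0 = up, 0.008 = fully down on its hard stop. The spring pushes back with about 5 N at the start of travel and about 10 N just before the stop; beyond that the stop is rigid, and a steady push of 15 to 30 N in all holds it there firmly and safely. It springs up again when let go

How it is judged:
By the outcome, as a careful person would: the job done as asked, in the order asked, and still so for the second after the job is handed in, while the arm keeps its last pose, push and grip.
It also fails if it takes over 48 s, if anything falls off the work surface, if the arm or the gripper's body presses on something with over 40 N, if the wrist force passes 120 N, or if a joint passes its speed limit or range.

## Working session

There is one attempt and no reset: what is moved stays moved. The work goes in short steps, Python scripts to look and compute and a tool call to move; the robot and the scene stay as the last step left them, time stands still between calls to the robot, and variables do not carry over. Pictures are saved under pics/ and viewed, at most 10 in all, crops included, and the job is handed in when it is done.

Besides the shell and the picture viewer there is one more tool, called after "Emit:" in YAML: its name, and indented under it one key for each argument. move_arm: Moves the arm, as the interface text tells. Its arguments: {"type":"object","properties":{"rows":{"type":"array"},"grip_force":{"type":"number"}},"required":["rows"]}

```bash
mkdir -p pics; cat > h.py <<'E'
import numpy as np, cv2, json
from scipy.spatial.transform import Rotation as Ro
from cell import ctrl
def snap(n,save=None):
    s=ctrl.observe(); d=ctrl.snapshot(n)
    if 'hand_eye' in d:
        T=np.eye(4);T[:3,:3]=Ro.from_rotvec(s['orientation']).as_matrix();T[:3,3]=s['eef_pos']
        C=T@np.array(d['hand_eye']); d['R']=C[:3,:3].T; d['t']=-d['R']@C[:3,3]
    d={k:np.array(v) for k,v in d.items()}
    if save: cv2.imwrite('pics/'+save+'.png',d['pixels']); np.savez(save,**d)
    return d
def ray(d,u,v,z):
    c=-d['R'].T@d['t']; r=d['R'].T@np.linalg.inv(d['K'])@np.array([u,v,1.]); return c+r*(z-c[2])/r[2]
def proj(d,X):
    p=d['K']@(d['R']@np.array(X)+d['t']); return p[:2]/p[2]
E
python3 - <<'E'
from h import *
for n in ('top','scene'):
    d=snap(n,n+'0'); print(n,-d['R'].T@d['t'],d['K'][0,0])
s=ctrl.observe();print(s)
E
```

```text
top [0.36195252 0.00358613 1.06031772] 420.2426380122719
scene [0.09119693 0.85755763 0.8300161 ] 499.5648487409286
{'time': 0.1, 'joint_pos': array([-1.35672288e+00,  9.17546065e-02,  1.23175209e+00, -4.68995714e-05,
        1.81982409e+00, -5.67017765e-02]), 'joint_velocities': array([ 6.74782654e-05, -3.12392335e-03, -2.56326258e-03,  8.55140679e-04,
       -2.11771389e-03,  1.06638930e-03]), 'joint_torque': array([ 4.57967981e-03, -4.47856522e+01, -4.07568741e+01,  7.03306915e-02,
        2.83575692e-02, -1.11021056e-04]), 'eef_pos': array([ 0.16041388, -0.57788791,  0.22964485]), 'orientation': array([-3.11113329e+00, -4.23783230e-01,  2.85644974e-04]), 'wrist_force': array([-0.0038031 , -0.50500333, -0.32522041]), 'moment': array([ 0.01793937, -0.00489831, -0.00248539]), 'grip_force': 0.0, 'width': 1.0035255075011815}
```

View pics/top0.png

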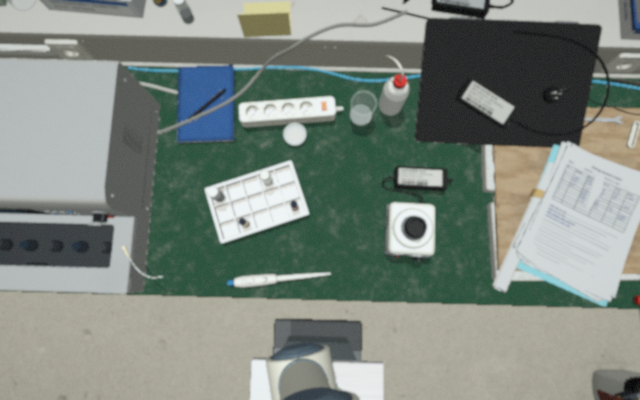

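View pics/scene0.png

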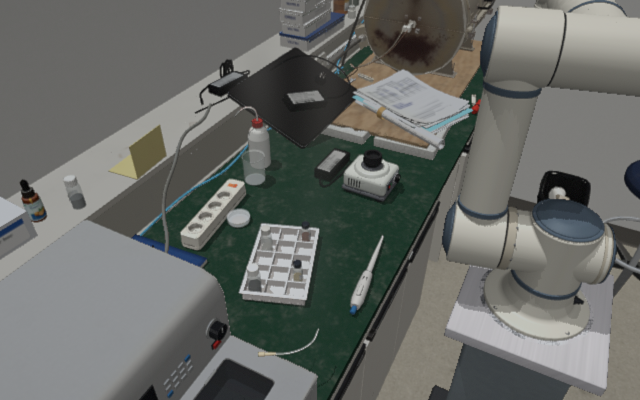

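The tray is at about (257,201) in the top view and the mixer cup at about (414,228). The two white-capped vials are near (220,194) and (266,179) in the top view, and (253,275) and (266,240) in the scene view. I'll zoom in to tell them apart.

```bash
python3 - <<'E'
from h import *
a=cv2.imread('pics/top0.png')[150:255,190:330]; b=cv2.imread('pics/scene0.png')[215:305,235:325]
c=cv2.imread('pics/top0.png')[190:265,375:450]
r=lambda i:cv2.resize(i,(400,300) if i is a else (300,300),interpolation=3)
cv2.imwrite('pics/crop1.png',np.vstack([np.hstack([r(a),cv2.resize(c,(400,300),interpolation=3)]),np.hstack([cv2.resize(b,(300,300),interpolation=3),np.zeros((300,500,3),np.uint8)])]))
d=dict(np.load('top0.npz'))
# tray corners from mask
im=d['pixels']; m=((im.min(2)>120)).astype(np.uint8); 
for x0,x1,y0,y1,z in((195,320,150,250,.025),(380,445,195,265,.077)):
    s=np.zeros_like(m); s[y0:y1,x0:x1]=m[y0:y1,x0:x1]
    cs,_=cv2.findContours(s,0,2); k=max(cs,key=cv2.contourArea); R=cv2.minAreaRect(k); B=cv2.boxPoints(R)
    W=np.array([ray(d,*p,z) for p in B]); print(B.round(1).tolist(),'\n',W.round(4),W.mean(0),np.linalg.norm(np.diff(W,axis=0),axis=1))
s=np.zeros_like(m); s[210:245,398:432]=(im.max(2)<70)[210:245,398:432]
cs,_=cv2.findContours(s,0,2);k=max(cs,key=cv2.contourArea);(u,v),rr=cv2.minEnclosingCircle(k);print('cup',u,v,rr,ray(d,u,v,.109))
E
```

```text
[[201.0, 188.0], [291.29998779296875, 157.89999389648438], [310.0, 214.0], [219.6999969482422, 244.10000610351562]] 
 [[0.5623 0.3024 0.025 ]
 [0.6464 0.0785 0.025 ]
 [0.5039 0.0266 0.025 ]
 [0.4232 0.2462 0.025 ]] [0.53393968 0.16343166 0.025     ] [0.23917789 0.15167276 0.23397748]
[[387.0, 202.0], [435.0, 202.0], [435.0, 256.0], [387.0, 256.0]] 
 [[ 0.5305 -0.1562  0.077 ]
 [ 0.5336 -0.27    0.077 ]
 [ 0.4064 -0.2677  0.077 ]
 [ 0.4033 -0.1563  0.077 ]] [ 0.46844468 -0.21254887  0.077     ] [0.11378889 0.1272579  0.11143332]
cup 414.2407531738281 227.12962341308594 10.24887752532959 [ 0.46880356 -0.21290831  0.109     ]
```

View pics/crop1.png

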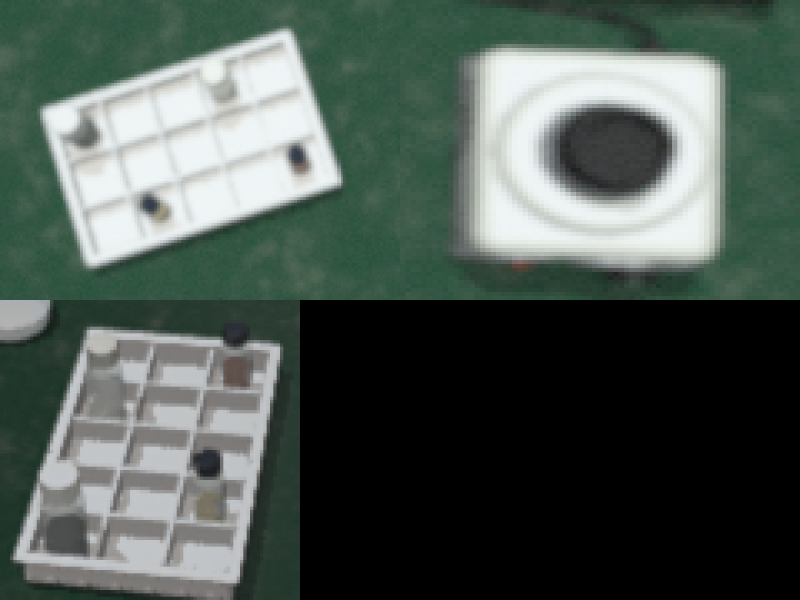

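The grey vial is in the far-left corner cell at tray (44, 86.4), about world (0.544, 0.259). The cup is at about (0.469, -0.213). I'll go over the mixer first and take a close look at the cup.

Emit:
move_arm:
  rows:
    - {"jaw": 0,"travel": [2.8,3.65,0.4],"rot": [0,0,0.5]}
    - {"jaw": 0,"travel": [2.8,3.65,0.4],"rot": [0,0,0.5]}
    - {"jaw": 0,"travel": [2.8,3.65,0.4],"rot": [0,0,0.5]}
    - {"jaw": 0,"travel": [2.8,3.65,0.4],"rot": [0,0,0.5]}
    - {"jaw": 0,"travel": [2.8,3.65,0.4],"rot": [0,0,0.5]}
    - {"jaw": 0,"travel": [2.8,3.65,0.4],"rot": [0,0,0.5]}
    - {"jaw": 0,"travel": [2.8,3.65,0.4],"rot": [0,0,0.5]}
    - {"jaw": 0,"travel": [2.8,3.65,0.4],"rot": [0,0,0.5]}
    - {"jaw": 0,"travel": [2.8,3.65,0.4],"rot": [0,0,0.5]}
    - {"jaw": 0,"travel": [2.8,3.65,0.4],"rot": [0,0,0.5]}
    - {"jaw": 0,"travel": [0,0,0],"rot": [0,0,0]}
    - {"jaw": 0,"travel": [0,0,0],"rot": [0,0,0]}

```text
time: 1.6
eef_pos: [0.4402, -0.2134, 0.2702]
orientation: [-2.642, -1.699, 0.001]
wrist_force: [-0.4, -0.3, 0.2]
width: 0.997
grip_force: 0.0
```

```bash
python3 - <<'E'
from h import *
d=snap('wrist','w1'); print(ctrl.observe()['eef_pos'],d['hand_eye'],d['K'][0,0],proj(d,[.4688,-.2129,.109]),proj(d,[.4688,-.2129,.097]))
E
```

```text
[ 0.43996131 -0.21383947  0.27026315] [[ 1.66468610e-04 -9.67339175e-01 -2.53485489e-01  6.85386017e-02]
 [ 9.99999882e-01  2.76714606e-04 -3.99266595e-04 -3.61732733e-04]
 [ 4.56369356e-04 -2.53485392e-01  9.67339107e-01 -1.54244971e-01]
 [ 0.00000000e+00  0.00000000e+00  0.00000000e+00  1.00000000e+00]] 315.36355172155817 [347.7738373  177.13960842] [346.872958   175.12490355]
```

View pics/w1.png

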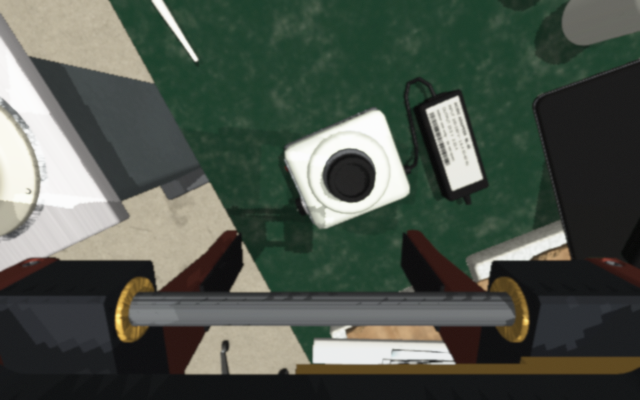

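The cup is at about (350,178), within 2–3 px of where I predicted, and the fingers frame the bottom of the view. I'll fit its rim.

```bash
python3 - <<'E'
from h import *
d=dict(np.load('w1.npz')); im=d['pixels']; g=im.max(2)
cv2.imwrite('pics/crop2.png',cv2.resize(im[140:215,310:390],(800,600),interpolation=cv2.INTER_CUBIC) if 0 else cv2.resize(im[140:215,310:390],(640,600),interpolation=cv2.INTER_CUBIC))
for th in (20,28,36,60,90):
    m=np.zeros(g.shape,np.uint8); m[145:210,318:385]=(g<th)[145:210,318:385]
    cs,_=cv2.findContours(m,0,1)
    if not cs: continue
    k=max(cs,key=cv2.contourArea)
    if len(k)<6: continue
    (u,v),ax,an=cv2.fitEllipse(k); print(th,u,v,ax,ray(d,u,v,.109).round(4))
E
```

```text
20 361.3060302734375 185.5543670654297 (9.51124095916748, 19.60077667236328) [ 0.4779 -0.2266  0.109 ]
28 350.6766662597656 179.9489288330078 (32.840763092041016, 34.762939453125) [ 0.4703 -0.2168  0.109 ]
36 349.29559326171875 176.80862426757812 (39.88018798828125, 42.6175651550293) [ 0.4703 -0.2132  0.109 ]
60 349.7137145996094 177.122314453125 (46.67484664916992, 48.28361892700195) [ 0.4706 -0.2137  0.109 ]
90 349.33428955078125 176.80792236328125 (48.035003662109375, 50.72903823852539) [ 0.4704 -0.2132  0.109 ]
```

View pics/crop2.png

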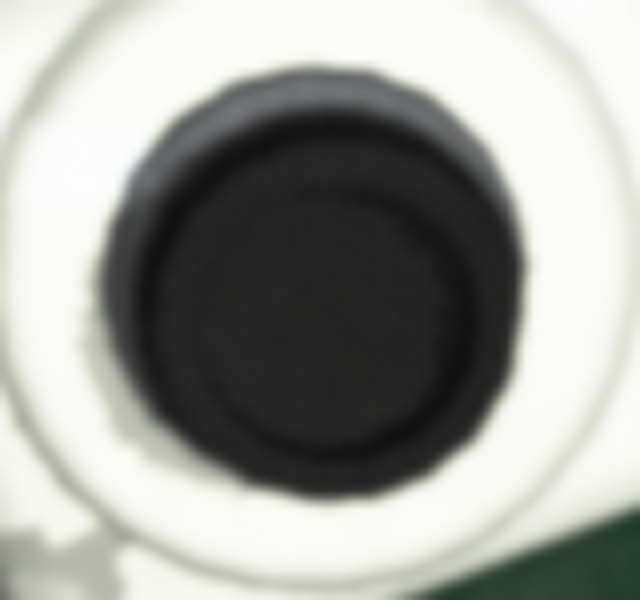

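Emit:
move_arm:
  rows:
    - {"jaw": 0,"travel": [1.0,4.7,0],"rot": [0,0,0.5]}
    - {"jaw": 0,"travel": [1.0,4.7,0],"rot": [0,0,0.5]}
    - {"jaw": 0,"travel": [1.0,4.7,0],"rot": [0,0,0.5]}
    - {"jaw": 0,"travel": [1.0,4.7,0],"rot": [0,0,0.5]}
    - {"jaw": 0,"travel": [1.0,4.7,0],"rot": [0,0,0.5]}
    - {"jaw": 0,"travel": [1.0,4.7,0],"rot": [0,0,0.5]}
    - {"jaw": 0,"travel": [1.0,4.7,0],"rot": [0,0,0.5]}
    - {"jaw": 0,"travel": [1.0,4.7,0],"rot": [0,0,0.5]}
    - {"jaw": 0,"travel": [1.0,4.7,0],"rot": [0,0,0.5]}
    - {"jaw": 0,"travel": [1.0,4.7,0],"rot": [0,0,0.5]}
    - {"jaw": 0,"travel": [0,0,0],"rot": [0,0,0]}
    - {"jaw": 0,"travel": [0,0,0],"rot": [0,0,0]}

```text
time: 3.15
eef_pos: [0.5409, 0.2554, 0.2703]
orientation: [1.679, 2.655, -0.002]
wrist_force: [-0.2, 0.4, 0.7]
width: 1.0
grip_force: 0.0
```

```bash
python3 - <<'E'
from h import *
d1=dict(np.load('w1.npz'))
print('rim',ray(d1,351.4,177.9,.109),'recess',ray(d1,351.2,180,.104))
d=snap('wrist','w2'); print(ctrl.observe()['eef_pos'],proj(d,[.544,.259,.079]),proj(d,[.544,.259,.003]))
E
```

```text
rim [ 0.47183437 -0.21513963  0.109     ] recess [ 0.47083824 -0.21809007  0.104     ]
[0.54085336 0.25509124 0.27071652] [326.37721832 182.09236291] [325.63331636 171.31267175]
```

View pics/w2.png

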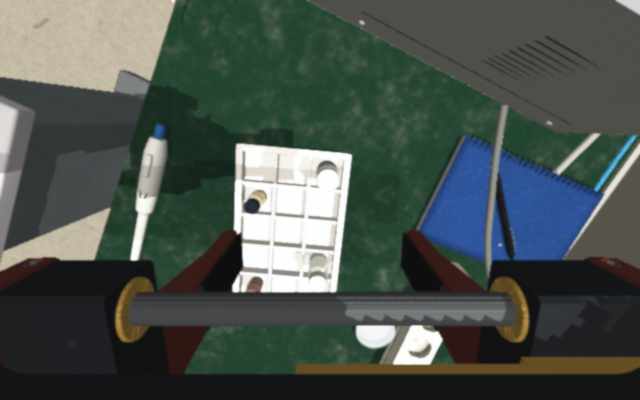

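The grey vial's cap shows at about (327,178) in the corner cell; I predicted (326,182). I'll crop there to measure it.

```bash
python3 - <<'E'
from h import *
d=dict(np.load('w2.npz')); im=d['pixels']
c=im[145:205,295:365]; c=cv2.resize(c,(700,600),interpolation=cv2.INTER_CUBIC).astype(float)
c=255*(c/255)**2.5; 
cv2.imwrite('pics/crop3.png',c.astype(np.uint8))
E
```

```text
(no output)
```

View pics/crop3.png

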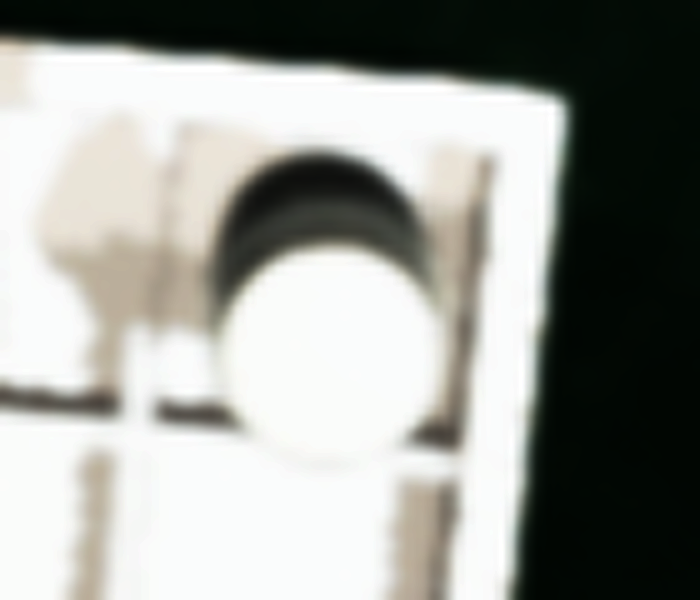

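```bash
python3 - <<'E'
from h import *
d=dict(np.load('w2.npz'))
print(ray(d,327.6,179.8,.079),ctrl.observe()['eef_pos'],ctrl.observe()['joint_pos'])
R=Ro.from_rotvec(ctrl.observe()['orientation']).as_matrix();print(R)
E
```

```text
[0.54410868 0.26191922 0.079     ] [0.54085336 0.25509124 0.27071652] [ 3.84119626e-01  9.81439597e-02  1.15202982e+00 -5.51466696e-04
  1.89157314e+00 -5.84655305e-02]
[[-4.28119855e-01  9.03721963e-01  5.30446095e-05]
 [ 9.03721819e-01  4.28119818e-01 -5.43029977e-04]
 [-5.13457565e-04 -1.84544344e-04 -9.99999851e-01]]
```

Emit:
move_arm:
  rows:
    - {"jaw": 0,"travel": [0.3,0.6,-3.0],"rot": [0,0,0]}
    - {"jaw": 0,"travel": [0,0,-4.5],"rot": [0,0,0]}
    - {"jaw": 0,"travel": [0,0,-4.5],"rot": [0,0,0]}
    - {"jaw": 0,"travel": [0,0,-4.5],"rot": [0,0,0]}
    - {"jaw": 0,"travel": [0,0,-3.5],"rot": [0,0,0]}
    - {"jaw": 0,"travel": [0,0,-1.6],"rot": [0,0,0]}
    - {"jaw": 0,"travel": [0,0,-1.0],"rot": [0,0,0]}
    - {"jaw": 0,"travel": [0,0,0],"rot": [0,0,0]}
    - {"jaw": 0,"travel": [0,0,0],"rot": [0,0,0]}

```text
time: 4.32
eef_pos: [0.5444, 0.2631, 0.0464]
orientation: [1.675, 2.656, 0.003]
wrist_force: [-0.7, -0.1, 0.4]
width: 1.002
grip_force: 0.0
```

Emit:
move_arm:
  rows:
    - {"jaw": 0.3,"travel": [0,0,0],"rot": [0,0,0]}
    - {"jaw": 0.5,"travel": [0,0,0],"rot": [0,0,0]}
    - {"jaw": 0.6,"travel": [0,0,0],"rot": [0,0,0]}
    - {"jaw": 0.65,"travel": [0,0,0],"rot": [0,0,0]}
    - {"jaw": 0.7,"travel": [0,0,0],"rot": [0,0,0]}
    - {"jaw": 0.8,"travel": [0,0,0],"rot": [0,0,0]}
    - {"jaw": 1,"travel": [0,0,0],"rot": [0,0,0]}
    - {"jaw": 1,"travel": [0,0,0],"rot": [0,0,0]}
    - {"jaw": 1,"travel": [0,0,0],"rot": [0,0,0]}
    - {"jaw": 1,"travel": [0,0,0],"rot": [0,0,0]}
  grip_force: 45

```text
time: 5.58
eef_pos: [0.5435, 0.2628, 0.0446]
orientation: [-1.676, -2.657, 0.0]
wrist_force: [-0.2, -0.7, -0.9]
width: 0.339
grip_force: 45.0
```

Emit:
move_arm:
  rows:
    - {"jaw": 1,"travel": [0,0,1.0],"rot": [0,0,0]}
    - {"jaw": 1,"travel": [0,0,2.5],"rot": [0,0,0]}
    - {"jaw": 1,"travel": [0,0,4],"rot": [0,0,0]}
    - {"jaw": 1,"travel": [0,0,4],"rot": [0,0,0]}
    - {"jaw": 1,"travel": [0,0,2.5],"rot": [0,0,0]}
    - {"jaw": 1,"travel": [0,0,1],"rot": [0,0,0]}
    - {"jaw": 1,"travel": [0,0,0],"rot": [0,0,0]}

```text
time: 6.45
eef_pos: [0.5437, 0.2629, 0.1951]
orientation: [1.676, 2.657, 0.001]
wrist_force: [-1.1, -1.0, -1.4]
width: 0.335
grip_force: 45.0
```

Emit:
move_arm:
  rows:
    - {"jaw": 1,"travel": [-0.3,-2.0,0],"rot": [0,0,-0.2]}
    - {"jaw": 1,"travel": [-0.6,-4.0,0],"rot": [0,0,-0.4]}
    - {"jaw": 1,"travel": [-0.6,-4.0,0],"rot": [0,0,-0.4]}
    - {"jaw": 1,"travel": [-0.6,-4.0,0],"rot": [0,0,-0.4]}
    - {"jaw": 1,"travel": [-0.6,-4.0,0],"rot": [0,0,-0.4]}
    - {"jaw": 1,"travel": [-0.6,-4.0,0],"rot": [0,0,-0.4]}
    - {"jaw": 1,"travel": [-0.6,-4.0,0],"rot": [0,0,-0.4]}
    - {"jaw": 1,"travel": [-0.6,-4.0,0],"rot": [0,0,-0.4]}
    - {"jaw": 1,"travel": [-0.6,-4.0,0],"rot": [0,0,-0.4]}
    - {"jaw": 1,"travel": [-0.6,-4.0,0],"rot": [0,0,-0.4]}
    - {"jaw": 1,"travel": [-0.6,-4.0,0],"rot": [0,0,-0.4]}
    - {"jaw": 1,"travel": [-0.6,-4.0,0],"rot": [0,0,-0.4]}
    - {"jaw": 1,"travel": [-0.4,-1.7,-1],"rot": [0,0,-0.2]}
    - {"jaw": 1,"travel": [0,0,-1],"rot": [0,0,0]}
    - {"jaw": 1,"travel": [0,0,0],"rot": [0,0,0]}
    - {"jaw": 1,"travel": [0,0,0],"rot": [0,0,0]}

```text
time: 8.45
eef_pos: [0.4707, -0.213, 0.1746]
orientation: [-2.61, -1.748, -0.0]
wrist_force: [-0.0, 0.0, -0.0]
width: 0.335
grip_force: 45.0
```

```bash
python3 - <<'E'
from h import *
s=ctrl.observe();print(s['eef_pos'],s['wrist_force'],s['width'])
for n in('wrist','scene','top'):
    d=snap(n,n+'3'); p=s['eef_pos']
    print(n,'foot',proj(d,[p[0],p[1],p[2]-.0416]),'rim',proj(d,[.4705,-.214,.109]))
a=cv2.imread('pics/wrist3.png')[80:380,170:470]; a=cv2.resize(a,(500,500))
b=dict(np.load('scene3.npz'))['pixels'][120:200,330:410]; b=cv2.resize(b,(300,300),interpolation=2)
cv2.imwrite('pics/c4.png',np.hstack([a,np.vstack([b,np.zeros((200,300,3),np.uint8)])]))
E
```

```text
[ 0.47072556 -0.21300598  0.1745847 ] [-0.02468234  0.04591828 -0.00275318] 0.3353435429153615
wrist foot [322.37263455 227.94316057] rim [322.5544366  218.36859718]
scene foot [373.3019094  146.21511415] rim [372.85827978 153.77072547]
top foot [416.72963122 225.12457888] rim [414.71427736 226.39949688]
```

View pics/c4.png

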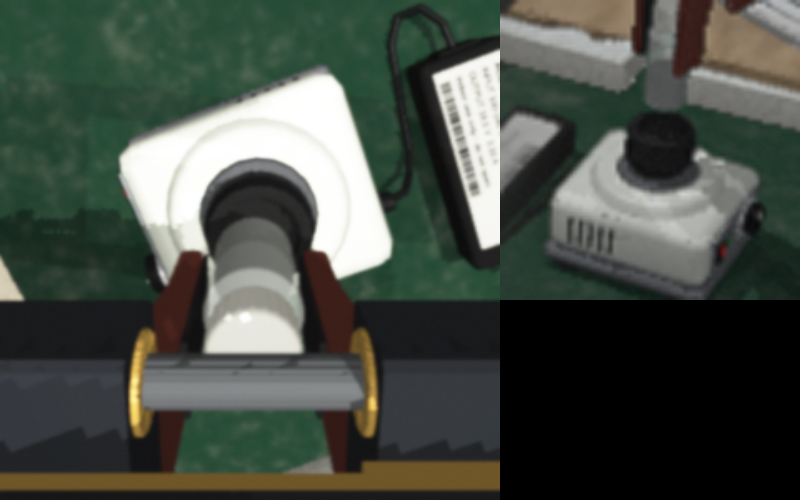

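The vial is held upright with its foot at about (322,228), and the cup sits slightly to its right. I'll check the offset with circles of the known sizes drawn on a brightened crop.

```bash
python3 - <<'E'
from h import *
d=dict(np.load('wrist3.npz')); x0,y0,w,h,S=270,160,110,82,7.2
im=cv2.resize(d['pixels'][y0:y0+h,x0:x0+w],None,fx=S,fy=S,interpolation=cv2.INTER_CUBIC)
im=(255*(im/255.)**.5).astype(np.uint8)
def circ(c,r,z,col):
    P=np.array([proj(d,[c[0]+r*np.cos(a),c[1]+r*np.sin(a),z]) for a in np.linspace(0,6.283,80)])
    cv2.polylines(im,[np.int32((P-[x0,y0]+.5)*S)],True,col,1)
c=(.4725,-.2148); circ(c,.026,.109,(0,0,255)); circ(c,.0175,.109,(0,255,255)); circ((.4707,-.2130),.015,.133,(0,255,0))
cv2.imwrite('pics/c5.png',im); print(im.shape)
E
```

```text
(590, 792, 3)
```

View pics/c5.png

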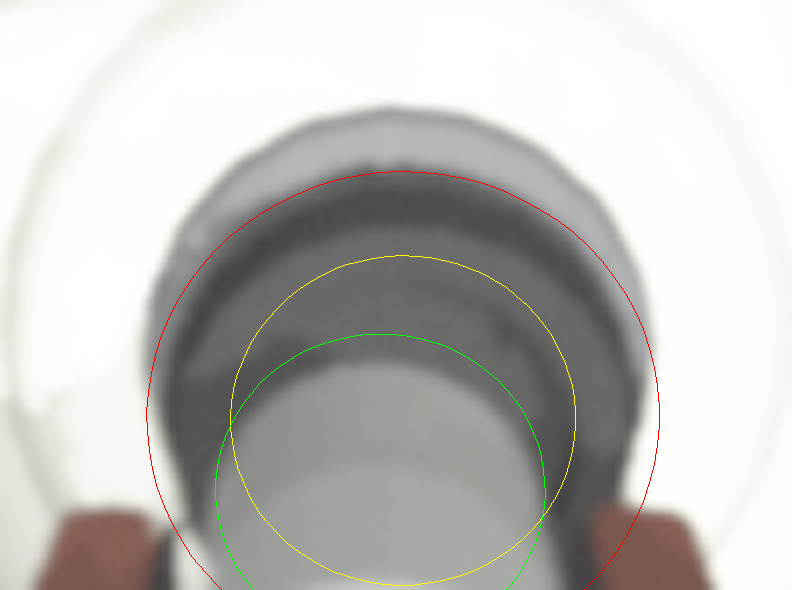

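The brightened crop shows the cup's dark side wall above its lighter rim face, so a centre taken from the whole black blob is biased towards the camera. With the 32 mm wall allowed for, the top and wrist views agree on about (0.4706, -0.2165). I'll shift there and lower gently into the recess.

Emit:
move_arm:
  rows:
    - {"jaw": 1,"travel": [0,-0.3,0],"rot": [0,0,0]}
    - {"jaw": 1,"travel": [0,0,-1.2],"rot": [0,0,0]}
    - {"jaw": 1,"travel": [0,0,-1.0],"rot": [0,0,0]}
    - {"jaw": 1,"travel": [0,0,-0.4],"rot": [0,0,0]}
    - {"jaw": 1,"travel": [0,0,-0.2],"rot": [0,0,0]}
    - {"jaw": 1,"travel": [0,0,0],"rot": [0,0,0]}

```text
time: 9.35
eef_pos: [0.4706, -0.2169, 0.1464]
orientation: [-2.611, -1.746, -0.0]
wrist_force: [0.9, 0.5, -1.5]
width: 0.339
grip_force: 45.0
```

Emit:
move_arm:
  rows:
    - {"jaw": 1,"travel": [0,0,-0.2],"rot": [0,0,0]}
    - {"jaw": 1,"travel": [0,0,-0.1],"rot": [0,0,0]}
    - {"jaw": 1,"travel": [0,0,0],"rot": [0,0,0]}
    - {"jaw": 1,"travel": [0,0,0],"rot": [0,0,0]}

```text
time: 9.85
eef_pos: [0.4706, -0.2171, 0.1436]
orientation: [2.612, 1.746, 0.0]
wrist_force: [2.0, 0.6, -0.0]
width: 0.336
grip_force: 45.0
```

The foot is about 7 mm below the rim with no vertical force, so it is inside the recess. Continuing down.

Emit:
move_arm:
  rows:
    - {"jaw": 1,"travel": [0.05,0,-0.2],"rot": [0,0,0]}
    - {"jaw": 1,"travel": [0,0,0],"rot": [0,0,0]}
    - {"jaw": 1,"travel": [0,0,0],"rot": [0,0,0]}

```text
time: 10.22
eef_pos: [0.4708, -0.2172, 0.1414]
orientation: [-2.612, -1.745, 0.001]
wrist_force: [1.7, 0.1, -1.0]
width: 0.335
grip_force: 45.0
```

Emit:
move_arm:
  rows:
    - {"jaw": 1,"travel": [0,0,-0.2],"rot": [0,0,0]}
    - {"jaw": 1,"travel": [0,0,-0.2],"rot": [0,0,0]}
    - {"jaw": 1,"travel": [0,0,0],"rot": [0,0,0]}
    - {"jaw": 1,"travel": [0,0,0],"rot": [0,0,0]}

```text
time: 10.72
eef_pos: [0.471, -0.2172, 0.1383]
orientation: [2.612, 1.745, 0.0]
wrist_force: [-1.0, 1.0, 4.0]
width: 0.335
grip_force: 45.0
```

Contact came at TCP z ≈ 0.1385, as expected for the seat. Now pressing in small steps.

Emit:
move_arm:
  rows:
    - {"jaw": 1,"travel": [0,0,-0.2],"rot": [0,0,0]}
    - {"jaw": 1,"travel": [0,0,-0.2],"rot": [0,0,0]}
    - {"jaw": 1,"travel": [0,0,0],"rot": [0,0,0]}
    - {"jaw": 1,"travel": [0,0,0],"rot": [0,0,0]}

```text
time: 11.22
eef_pos: [0.471, -0.2172, 0.1343]
orientation: [2.612, 1.745, 0.0]
wrist_force: [-2.2, 0.8, 6.6]
width: 0.336
grip_force: 45.0
```

Emit:
move_arm:
  rows:
    - {"jaw": 1,"travel": [0,0,-0.2],"rot": [0,0,0]}
    - {"jaw": 1,"travel": [0,0,0],"rot": [0,0,0]}
    - {"jaw": 1,"travel": [0,0,0],"rot": [0,0,0]}

```text
time: 11.6
eef_pos: [0.471, -0.2172, 0.1326]
orientation: [2.611, 1.745, 0.0]
wrist_force: [-3.1, 1.0, 7.8]
width: 0.338
grip_force: 45.0
```

Emit:
move_arm:
  rows:
    - {"jaw": 1,"travel": [-0.05,0,-0.1],"rot": [0,0,0]}
    - {"jaw": 1,"travel": [0,0,0],"rot": [0,0,0]}
    - {"jaw": 1,"travel": [0,0,0],"rot": [0,0,0]}

```text
time: 11.98
eef_pos: [0.4709, -0.2172, 0.1318]
orientation: [2.611, 1.745, 0.002]
wrist_force: [-1.2, 1.2, 8.9]
width: 0.336
grip_force: 45.0
```

Emit:
move_arm:
  rows:
    - {"jaw": 1,"travel": [0,0,-0.1],"rot": [0,0,0]}
    - {"jaw": 1,"travel": [0,0,0],"rot": [0,0,0]}
    - {"jaw": 1,"travel": [0,0,0],"rot": [0,0,0]}

```text
time: 12.35
eef_pos: [0.4709, -0.2172, 0.131]
orientation: [2.611, 1.745, 0.002]
wrist_force: [-1.5, 0.7, 8.6]
width: 0.333
grip_force: 45.0
```

Emit:
move_arm:
  rows:
    - {"jaw": 1,"travel": [0,0,-0.05],"rot": [0,0,0]}
    - {"jaw": 1,"travel": [0,0,0],"rot": [0,0,0]}
    - {"jaw": 1,"travel": [0,0,0],"rot": [0,0,0]}

```text
time: 12.72
eef_pos: [0.4709, -0.2172, 0.1306]
orientation: [2.611, 1.745, 0.002]
wrist_force: [-1.7, 2.3, 9.4]
width: 0.332
grip_force: 45.0
```

Emit:
move_arm:
  rows:
    - {"jaw": 1,"travel": [0,0,-0.05],"rot": [0,0,0]}
    - {"jaw": 1,"travel": [0,0,0],"rot": [0,0,0]}
    - {"jaw": 1,"travel": [0,0,0],"rot": [0,0,0]}

```text
time: 13.1
eef_pos: [0.4709, -0.2172, 0.1305]
orientation: [2.61, 1.745, 0.002]
wrist_force: [-3.2, 1.9, 10.9]
width: 0.335
grip_force: 45.0
```

Emit:
move_arm:
  rows:
    - {"jaw": 1,"travel": [0,0,-0.05],"rot": [0,0,0]}
    - {"jaw": 1,"travel": [0,0,0],"rot": [0,0,0]}
    - {"jaw": 1,"travel": [0,0,0],"rot": [0,0,0]}

```text
time: 13.48
eef_pos: [0.4709, -0.2173, 0.1305]
orientation: [2.61, 1.745, 0.002]
wrist_force: [-2.9, 3.0, 13.1]
width: 0.338
grip_force: 45.0
```

Emit:
move_arm:
  rows:
    - {"jaw": 1,"travel": [0,0,-0.05],"rot": [0,0,0]}
    - {"jaw": 1,"travel": [0,0,0],"rot": [0,0,0]}
    - {"jaw": 1,"travel": [0,0,0],"rot": [0,0,0]}

```text
time: 13.85
eef_pos: [0.4709, -0.2173, 0.1305]
orientation: [2.61, 1.744, 0.002]
wrist_force: [-4.2, 3.6, 14.4]
width: 0.337
grip_force: 45.0
```

The cup is on its stop (z no longer moves and the force is rising). I'll raise the push to about 21 N and ease the side load.

Emit:
move_arm:
  rows:
    - {"jaw": 1,"travel": [-0.04,0.04,-0.1],"rot": [0,0,0]}
    - {"jaw": 1,"travel": [0,0,-0.05],"rot": [0,0,0]}
    - {"jaw": 1,"travel": [0,0,0],"rot": [0,0,0]}
    - {"jaw": 1,"travel": [0,0,0],"rot": [0,0,0]}
    - {"jaw": 1,"travel": [0,0,0],"rot": [0,0,0]}

```text
time: 14.48
eef_pos: [0.4709, -0.2172, 0.1304]
orientation: [2.608, 1.743, 0.003]
wrist_force: [-4.5, 1.9, 20.4]
width: 0.336
grip_force: 45.0
```

```bash
python3 - <<'E'
from h import *
for i in range(3):
    d=snap('scene','s%d'%i); s=ctrl.observe(); print(s['time'],s['eef_pos'],s['wrist_force'],s['moment'],s['width'])
b=d['pixels'][110:205,325:420]; w=snap('wrist','wf')['pixels'][110:330,210:430]
cv2.imwrite('pics/fin.png',np.hstack([cv2.resize(b,(400,400),interpolation=2),cv2.resize(w,(400,400),interpolation=2)]))
E
```

```text
14.525 [ 0.47090773 -0.21720542  0.13047207] [-4.79304882  3.47428441 20.68299648] [ 0.61149753  1.22377548 -0.03557462] 0.3339524930625468
14.575 [ 0.47089296 -0.21720391  0.13044809] [-6.43414755  3.54767508 19.46414219] [ 0.59443663  1.19169887 -0.03198817] 0.3349254062488676
14.625 [ 0.47089306 -0.21720154  0.13044754] [-4.13559823  3.04812061 19.35064224] [6.46256115e-01 1.11209687e+00 4.69232308e-04] 0.3372076573031585
```

View pics/fin.png

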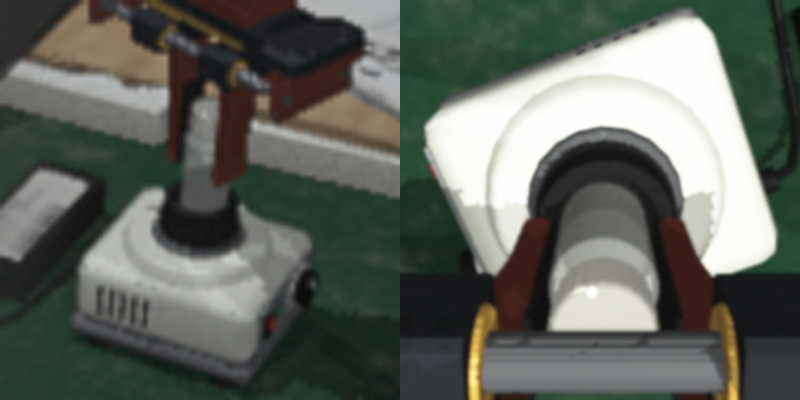

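The vial stands upright in the sunken cup, still in the gripper. The push is steady at about 20 N and TCP z has dropped 8 mm from first contact.

```bash
python3 -c "
from cell import ctrl
print(ctrl.hand_in())"
```

```text
the job is handed in; nothing more can be done
None
```

The grey vial is standing in the mixer cup, still in the gripper, with the cup held on its stop by a steady push of about 20 N; I handed the job in at about 15 s of the 48 s allowed, and the other vials weren't touched.

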